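# Lock the stop rod of a clamping jig against a bearing

### The job

Slide the jig's stop rod forward by its upright post, gently, until its sprung foot has pushed the bearing fully home against the fence and presses it there with about 5 N (by feel: stay between 3 and 7 N, and never squeeze the bearing with more than 12 N). Let go of the post and then flip the cam lever over centre to its closed end, so that the rod is clamped with the bearing still pressed home. Force nothing, and leave the gear, the suction cup and the tape roll beside the jig where they are.

Things in the scene. Friction and masses are not known exactly. Their poses are not given: they have to be found in the camera images.
- jig: Clamping jig fixed to the worktop, aluminium base plate 104 x 345 x 10 mm (local x -52..52, y -162..182 mm). Origin: underside, level with the lever pivot (y = 0); z up. The stop rod slides along local +y, its axis at local x = 10 mm, 30 mm above the worktop, through a dark clamp block (local x -44..32, y -28..28 mm, 53 mm high; bushings to y +-31 mm).
- nest (a point): Point on the floor of the bearing's nest, at the jig's local x = 10, y = 120 mm, 23 mm above the worktop. Two rails (tops 30 mm high, 51 mm apart) flank it. It ends, on local +y, in the fence: a steel bar 60 mm wide, 10 mm thick, 49 mm high. The fence's face lies at local y = 137 to 157 mm, differently from job to job; it is not measured, must be felt, and stays put during the job.
- stop_rod (a joint): Travel of the 16 mm thick steel stop rod in m: 0 fully back, growing along the jig's local +y, end 0.080; it starts at 0 to 0.012. Sliding it takes about 9 N against constant drag (lever open), and it stays where it is left, also against the foot's spring while that is under 9 N.
- push_post (a point): Middle of the upright round post near the rod's rear end, 60 mm above the worktop, over the rod's axis. The post is 14 mm thick from 43 to 76 mm above the worktop, with a black knob 22 mm thick on top (76 to 90 mm); below 43 mm is a black collar 25 mm thick. The rod ends 18 mm behind the post. Push it from behind (to local +y) or pinch it.
- foot: Sprung rubber foot, a disc 20 mm across on the rod's front end. Origin: centre of its front face, 30 mm above the worktop; axes as the jig's. It gives way into the rod against a spring: 1 N at first, 1 N more per mm, 9 mm of travel. So once the bearing is home, the force at the post rises above the drag by 1 N, then 1 N per mm.
- bearing: Loose steel ball bearing, 47 mm across, 14 mm high, lying flat in the nest in front of the foot. Origin: centre of its underside, 23 mm above the worktop. It starts 3 to 45 mm short of the fence; sliding it there takes up to about 1.5 N.
- lever_pivot (a point): Point on the vertical pivot axis of the cam lever, 38 mm above the worktop, at the jig's local x = -34 mm, y = 0.
- lever_grip (a point): Centre of the cam lever's handle end, 80 mm from the pivot axis, 42 mm above the worktop. The handle end is an upright steel bar 40 mm long (60 to 100 mm from the pivot), 15 mm thick, 22 to 56 mm above the worktop; the space round it is free.
- cam_lever (a joint): Lever angle in rad, clockwise seen from above. At 0 (open) it points 16 degrees past the jig's local -x towards -y; at 1.85 (closed, end stop) along local +y, beside the rod. It starts at 0 to 0.3. Almost free to about 0.5, then the cam bites: the push needed 80 mm out rises to about 6 N. Dead centre is at 1.40; from about 1.5 on it snaps shut by itself and stays.
- clamp_shoe: Small brass shoe inside the clamp block that the cam presses sideways on the rod (with about 80 N when the lever is closed). Nothing to handle.
- gear: Steel spur gear, 49 mm across, 18 mm high, standing loose behind the jig (local +x side). Leave alone. Origin: centre of its underside.
- suction_cup: Suction cup with brass fitting, 45 mm across, 43 mm high, loose behind the jig. Leave alone. Origin: centre of its underside.
- tape: Roll of adhesive tape lying flat, 104 mm across, 25 mm high, loose behind the jig. Leave alone. Origin: centre of its underside.
Things that resemble listed ones, but are neither listed nor needed, are in the scene too. Leave any blue or turquoise look-alike of the bearing alone.

How it is judged (in metres and radians):
On the way, in this order (a step that is already met when the one before it is completed fails the run):
1. with the lever still open (under 0.5 rad), the foot presses the bearing home with 2.5 to 8 N (contact force between foot and bearing between 2.5 and 8 N and value of joint cam_lever below 0.5 rad), for 0.3 s.
2. the lever is flipped over centre to its closed end (over 1.75 rad) (value of joint cam_lever above 1.75 rad), for 0.2 s.
At the end, for the whole second after the job is handed in: The cam lever is closed (over 1.75 rad) and the shoe clamps the rod with over 60 N; the foot presses the flat-lying bearing (tilt under 0.1 rad, at rest) against the fence with 2.5 to 8 N (value of joint cam_lever above 1.75 rad and contact force between clamp_shoe and anything else above 60 N and contact force between foot and bearing between 2.5 and 8 N and angle between bearing's own z axis and vertical below 0.1 rad and linear speed of bearing below 0.01 m/s); the robot touches nothing.
It fails at once if the foot squeezes the bearing with more than 12 N (contact force between foot and bearing above 12 N).
It fails at once if the robot forces a part of the jig with more than 30 N (contact force between the arm and jig above 30 N).
It fails at once if the robot's fingers force a part of the jig with more than 30 N (contact force between the fingers and jig above 30 N).
It fails at once if the gear, the suction cup or the tape roll is shifted by more than 20 mm (distance of any of gear, suction_cup, tape from where it was at the start of the episode above 0.02 m).
It also fails if it takes over 72 s, if anything falls off the work surface, if the arm or the gripper's body presses on something with over 40 N, if the wrist force passes 120 N, or if a joint passes its speed limit or range.

### The arm

A 6-joint arm with a two-finger parallel gripper is mounted at the origin on a cart in front of the work surface, level with it; the furniture and walls round the work are solid. World frame = base frame: x ahead of the robot, y to its left, z up, the work surface at z = 0. Lengths are in mm, angles in rad, forces in N, time in s.
With the tool pointing down it reaches from about 275 to 725 mm from the base axis. Payload 15.9 kg.
Tool frame: the origin (TCP) lies midway between the tips of the shut fingers; the grasp point (between the pads) lies 19 mm behind it; z points along the fingers, y is the line along which they close (so a half turn about z gives the same grasp; the last joint's range is limited). The gripper opens to 85 mm and grips with 20 to 120 N. Pads are 22 mm wide; open, the fingers measure 114 mm over their backs; the gripper's body (76 mm by 85 mm) begins 54 mm behind the grasp point. The pads swing forward as they close: fully open they stand 13 mm farther back than shut.
Start: joints at [1.112, 0.213, -0.034, 1.323, 0, 1.571], TCP at [221.428, 448.28, 231.306] pointing down, gripper open.
Joint ranges: [-2.98, 2.98], [-0.74, 1.72], [-1.14, 1.35], [-2.1, 2.04], [-1.57, 1.44], [-3.14, 3.14]. Speed limits (rad/s): [1.89, 1.89, 2.39, 2.57, 3.14, 3.14].

### API

Orientations are given as a 3x3 rotation matrix whose columns are the frame's x, y, z axes.
In Python, from rig import monitor, eyes, robot gives the robot as it stands.
- The arm moves only by the shell command python3 -m inch 'ROWS' [FORCE]. ROWS is JSON, a list that holds one entry, the list of rows, each a list of 7 numbers: the shift along the tool's x, y, z in cm, then the turn, a rotation vector about the tool's x, y, z in rad, then the opening, from 0 (shut) to 1 (fully open). A call has exactly 8 rows; each row is the pose to reach, as a shift and turn from the pose commanded when the call began, along the tool's axes at that moment; what a row does not reach only later rows make up. A row lasts 1/12 s, in which the tool goes at most 41.7 mm and 7.16 degrees, less where a joint would pass 70% of its speed; a pose out of reach is approached as far as the arm can. A call with a gripper value outside its range is refused whole. The fingers move at their own pace and stop on an object; FORCE is the grip in N (left out, the last holds). Time passes only in rows, so rows that repeat a pose let the fingers close, or fill a call up. It gives the time, the measured TCP pose, the force, the opening and the grip force at its end, in the units of the state.
- monitor.get_obs(): the state, without advancing time (a new reading comes with each control period).
- eyes.capture(name): name is "scene" or "top"; returns (picture, depth): 400x640x3 uint8, blue, green, red; 400x640 float32, mm along the optical axis (not along the pixel's ray), 0 where there is no reading.
- eyes.camera_params(name): a dict with "fx", "fy", "cx", "cy" (pixels), "rvec" (rotation vector, rad) and "tvec" (3), from world to camera coordinates, as OpenCV has them. Camera axes: x right, y down, z forward; pixel columns grow to the right and rows downward; lengths in mm; the calibration is good to about 2 mm. A picture is of the moment at which its call begins. camera_params takes no time and is no camera call.
- robot.hand_in(): hands the job in; it is judged then, once.
The state is a dict: "t": time; "q": joint angles; "joint_vel": joint speeds; "joint_torque": joint torques, N m; "position": TCP position; "ee_rot": TCP orientation; "ft_force": force on the tool from outside, world axes, zero at the start; "moment": the same for the moment, N m; "width": finger opening in mm; "finger_force": force on a finger pad.
Only numpy, scipy, OpenCV 4.12 (cv2) and the standard library are available. Lean on these libraries where they do the work, as an engineer would, in place of code of your own. Each camera call takes 0.05 s, during which the arm holds its last target. There are 200 camera calls.

## Working session

There is one attempt and no reset: what is moved stays moved. The work goes in short steps, Python scripts to look and compute and a shell command to move; the robot and the scene stay as the last step left them, time stands still between calls to the robot, and variables do not carry over. Pictures are saved under pics/ and viewed, at most 10 in all, crops included, and the job is handed in when it is done.

```bash
ls; mkdir -p pics
python3 - <<'E'
from rig import monitor, eyes, robot
import cv2,numpy as np
o=monitor.get_obs();print(o)
for n in("top","scene"):
    p,d=eyes.capture(n);cv2.imwrite(f"pics/{n}0.png",p);np.save(f"pics/{n}0.npy",d);print(n,eyes.camera_params(n))
E
```

```text
pics
{'t': 0.0, 'q': array([ 1.11203325e+00,  2.13332534e-01, -3.50483887e-02,  1.32350311e+00,
       -4.58199503e-05,  1.57080921e+00]), 'joint_vel': array([-0.00082342, -0.00112174,  0.00062861,  0.00101763, -0.00169134,
       -0.00030919]), 'joint_torque': array([ 2.57963460e-03, -6.86148119e+01,  4.87120843e+01,  1.74671196e-02,
        3.09069474e-04, -3.50962762e-05]), 'position': array([221.28325172, 447.99153142, 230.83221695]), 'ee_rot': array([[-8.96595255e-01,  4.42850713e-01, -4.40597866e-04],
       [ 4.42850930e-01,  8.96594704e-01, -9.95531087e-04],
       [-4.58339393e-05, -1.08770762e-03, -9.99999407e-01]]), 'ft_force': array([-0.06807716,  0.21548387, -0.5005951 ]), 'moment': array([-0.00567637,  0.02650851,  0.01725494]), 'finger_force': 0.0, 'width': 85.57282300161188}
top {'fx': 438.43577878746055, 'fy': 438.43577878746055, 'cx': 322.96812445464315, 'cy': 200.71956177655932, 'rvec': array([ 2.11743268, -2.09552799,  0.23342445]), 'tvec': array([ 26.190984  , 611.34701628, 864.91596156])}
scene {'fx': 419.2117928920056, 'fy': 419.2117928920056, 'cx': 324.2614376484122, 'cy': 197.72201459775175, 'rvec': array([ 0.56241612, -2.66388783,  1.16086895]), 'tvec': array([560.37290892, 182.66087469, 755.46585364])}
```

View pics/top0.png

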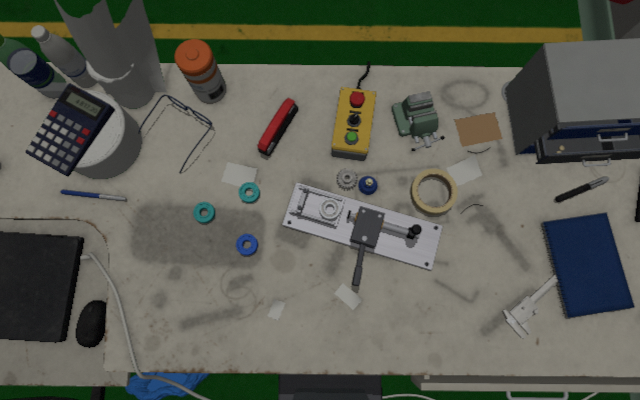

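View pics/scene0.png

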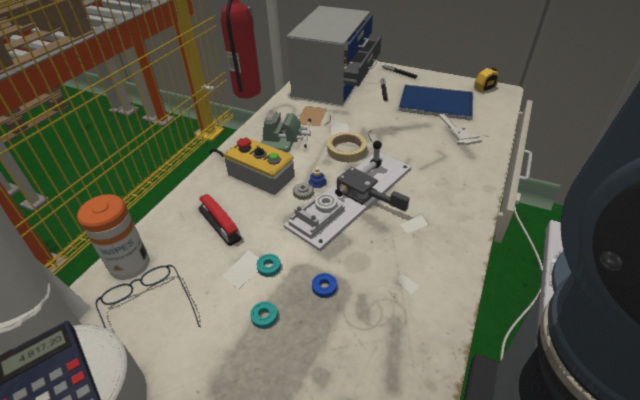

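The top view shows the jig from (285,205) to (440,250). The fence is at its left end (about 303,203), the grey bearing at (330,208), the clamp block at (367,227), the knob at (414,231) and the lever tip at (358,280). Local +y points image-left.

Possible mix-ups:
- **Bearing:** grey ring at (330,208) against turquoise rings at (204,212) and (249,193) and a blue one at (247,245). I choose the grey one in the nest.
- **Post:** black knob at (414,231) against the suction cup at (368,185).

Next I measure with depth and take a close crop.

```bash
cat > h.py <<'E'
import numpy as np,cv2
from rig import monitor,eyes,robot
def P(n):
    c=eyes.camera_params(n);K=np.array([[c['fx'],0,c['cx']],[0,c['fy'],c['cy']],[0,0,1]]);R=cv2.Rodrigues(c['rvec'])[0];return K,R,np.array(c['tvec'])
def cloud(n,d):
    K,R,t=P(n);v,u=np.mgrid[0:d.shape[0],0:d.shape[1]]
    c=np.stack([(u-K[0,2])/K[0,0]*d,(v-K[1,2])/K[1,1]*d,d],-1);return (c-t)@R
def ray(n,uv,z):
    K,R,t=P(n);o=-R.T@t;r=R.T@np.linalg.inv(K)@np.array([*uv,1.]);return o+r*(z-o[2])/r[2]
def proj(n,X):
    K,R,t=P(n);return cv2.projectPoints(np.array(X,float).reshape(-1,1,3),cv2.Rodrigues(R)[0],t,K,None)[0].reshape(-1,2)
E
python3 - <<'E'
from h import *
p=cv2.imread('pics/top0.png');d=np.load('pics/top0.npy');W=cloud('top',d)
z=W[...,2]
reg=np.zeros(z.shape,bool);reg[175:275,278:450]=1
print('table z',np.median(z[290:330,200:280]))
m=(reg&(z>5)&(z<15)).astype(np.uint8)
n,l,s,_=cv2.connectedComponentsWithStats((reg&(z>5)).astype(np.uint8));print(s)
zm=np.clip(z*2.5,0,255).astype(np.uint8)
a=cv2.resize(p[170:300,270:450],None,fx=4,fy=4,interpolation=cv2.INTER_CUBIC)
cv2.imwrite('pics/c1.png',a)
b=cv2.resize(zm[170:300,270:450],None,fx=4,fy=4);cv2.imwrite('pics/c2.png',b)
K,R,t=P('top');print('cam',-R.T@t)
print(proj('top',[221,448,231]))
# plate via brightness
g=p.min(2);np.set_printoptions(linewidth=250)
print(g[255:270:2,400:450:3])
E
```

```text
table z -0.011357464949377958
[[     0      0    640    400 247646]
 [   336    175     21     14    211]
 [   410    175     40     39    622]
 [   283    176      1      1      1]
 [   317    176      1      1      1]
 [   359    176     18     18    229]
 [   294    178      1      1      1]
 [   327    178      1      1      1]
 [   398    179      1      1      1]
 [   401    179      1      1      1]
 [   282    182    160     93   7257]
 [   382    185      1      1      1]
 [   324    187      1      1      1]
 [   435    186      1      1      1]
 [   282    188      1      1      1]
 [   336    188      1      1      1]
 [   289    190      1      1      1]
 [   345    190      1      1      1]
 [   281    202      1      1      1]
 [   302    238      1      1      1]
 [   308    245      1      1      1]
 [   298    246      1      1      1]
 [   336    247      1      1      1]
 [   340    246      1      1      1]
 [   328    249      1      1      1]
 [   345    250      1      1      1]
 [   354    254      1      1      1]
 [   368    257      1      1      1]
 [   3
[... 394 characters left out ...]
 1      1      1]
 [   387    274      1      1      1]]
cam [408.58150236  33.14118638 976.97163736]
[[ 55.69716669 418.1494178 ]]
[[154 155 154 154 154 153 151 147 148 152 152 151 113 115 117 117 118]
 [152 153 155 154 154 154 151 151 150 148 150 151 113 114 114 116 117]
 [156 154 153 153 152 152 152 153 152 154 151 148 107 108 113 113 116]
 [ 77 113 155 153 152 151 152 152 153 142 152 127  96  99 104 103 107]
 [117 108  73 100 150 154 152 152 119  42 152 129 103  96  97  92 102]
 [117 117 116 110  73  89 145 154 146  57 150 106 110 107 106 101 105]
 [118 117 117 117 118 111  91  86 137 150 153 115 114 112 111 111 111]
 [118 119 116 120 120 119 119 111  93  80 125 115 117 116 115 112 113]]
```

View pics/c1.png

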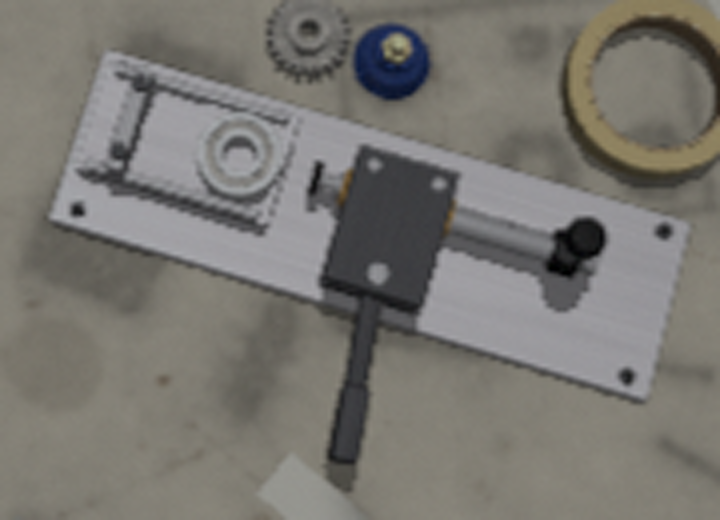

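View pics/c2.png

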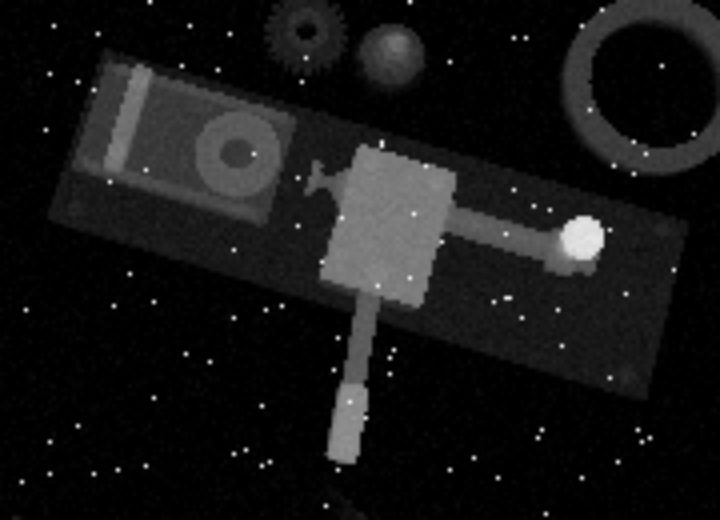

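The crop confirms it: grey bearing at crop (238,153) between the rails, fence bar at (128,118), foot at (316,186), knob at (582,238), and the lever handle end at (348,425) pointing away from the plate, which is open. Next I fit the jig frame.

Run:
```python
from h import *
p=cv2.imread('pics/top0.png');d=np.load('pics/top0.npy');d=cv2.medianBlur(d,3);W=cloud('top',d);z=W[...,2]
m=np.zeros(z.shape,np.uint8);m[178:275,278:445]=(z>5)[178:275,278:445];n,l,s,_=cv2.connectedComponentsWithStats(m);J=l==1+s[1:,4].argmax()
pl=J&(z<14);r=cv2.minAreaRect(W[pl][:,:2].astype(np.float32));print('rect',r)
box=cv2.boxPoints(r)
c=np.array(r[0])
L=box-np.roll(box,1,0);i=np.linalg.norm(L,axis=1).argmax();y=L[i]/np.linalg.norm(L[i]);y*=np.sign(y[1]);x=np.array([y[1],-y[0]])
o=c-10*y; print('origin',o,'x',x,'y',y)
np.savez('jig.npz',o=o,x=x,y=y)
loc=np.stack([(W[...,:2]-o)@x,(W[...,:2]-o)@y],-1)
def st(name,mask): 
    q=loc[mask&J];print(name,mask[J].sum(),'min',np.percentile(q,2,axis=0).round(1),'max',np.percentile(q,98,axis=0).round(1),'mean',q.mean(0).round(1),'z',np.median(z[mask&J]).round(1))
lx,ly=loc[...,0],loc[...,1]
st('knob',z>80)
st('block',(z>48)&(z<60)&(abs(ly)<40)&(lx>-48))
st('lever',(lx<-70)&(z>30));st('leverrod',(lx<-55)&(z>30))
st('fence',(z>43)&(ly>110))
st('bearing',(z>33)&(z<41)&(ly>60)&(ly<130))
st('foot',(z>24)&(ly>38)&(ly<62))
w=lambda a,b:(o+a*x+b*y).round(1)
print('pivot',w(-34,0),'post line',w(10,-100))
for nm,(u,v) in dict(gear=(346,178),cup=(368,185),tape=(434,192)).items(): print(nm,W[v,u])
```

```text
rect ((569.8992309570312, -54.62391662597656), (345.2004089355469, 105.49591827392578), 73.54214477539062)
origin [567.06613135 -64.21420097] x [ 0.9590284  -0.28330997] y [0.28330997 0.9590284 ]
knob 88 min [   0.3 -103.6] max [ 19.5 -85.6] mean [  9.4 -94.5] z 88.4
block 871 min [-41.8 -26. ] max [29.9 26.3] mean [-6.2  0.2] z 49.7
lever 129 min [-111.9  -13.4] max [-71.    1.6] mean [-93.  -5.] z 51.5
leverrod 169 min [-111.5  -13.2] max [-56.9   2.7] mean [-85.8  -4.4] z 37.3
fence 110 min [-17.5 148.2] max [ 36.5 157.7] mean [  9.2 152.8] z 45.1
bearing 303 min [-11.5  69.2] max [ 31.2 111.2] mean [ 9.8 90. ] z 36.0
foot 28 min [ 2.1 39. ] max [17.1 48.4] mean [ 9.1 44.6] z 34.1
pivot [534.5 -54.6] post line [ 548.3 -163. ]
gear [ 6.80187757e+02 -2.01269023e+01  4.56239698e-01]
cup [657.11602104 -67.91021437  26.94442309]
tape [ 6.49292014e+02 -2.22143185e+02 -3.12428260e-01]
```

```bash
cat >> h.py <<'E'
from scipy.spatial.transform import Rotation as Ro
G=np.load('jig.npz')
def status():
    o=monitor.get_obs();d=o['position'][:2]-G['o'];f=o['ft_force'];R=o['ee_rot']
    yx=G['x'];Rt=np.column_stack([np.cross([*yx,0],[0,0,-1]),[*yx,0],[0,0,-1.]])
    print('t%.2f local'%o['t'],(d@G['x']).round(1),(d@G['y']).round(1),'z',o['position'][2].round(1),'f loc',(f[:2]@G['x']).round(2),(f[:2]@G['y']).round(2),f[2].round(2),'w',o['width'].round(1))
    print(' jig axes in tool x,y:',(R.T@[*G['x'],0]).round(3),(R.T@[*G['y'],0]).round(3),'turn',Ro.from_matrix(R.T@Rt).as_rotvec().round(3));return o
def go(lx,ly,z):
    o=status();X=np.array([*(G['o']+lx*G['x']+ly*G['y']),z])-o['position'];print(' go',(lx,ly,z),'shift cm',(o['ee_rot'].T@X/10).round(2))
E
python3 -c "
from h import *
go(10,-140,150)"
```

```text
Traceback (most recent call last):
  File "h.py", line 20, in go
    o=status();X=np.array([*(G['o']+lx*G['x']+ly*G['y']),z])-o['position'];print(' go',(lx,ly,z),'shift cm',(o['ee_rot'].T@X/10).round(2))
  File "h.py", line 17, in status
    print('t%.2f local'%o['t'],(d@G['x']).round(1),(d@G['y']).round(1),'z',o['position'][2].round(1),'f loc',(f[:2]@G['x']).round(2),(f[:2]@G['y']).round(2),f[2].round(2),'w',o['width'].round(1))
                                                                                                                                                                               ^^^^^^^^^^^^^^^^
AttributeError: 'float' object has no attribute 'round'
```

```bash
sed -i "s/o\['width'\].round(1)/round(o['width'],1)/" h.py
python3 -c "
from h import *
go(10,-140,150)"
```

```text
t0.10 local -476.7 393.3 z 230.9 f loc -0.35 -0.04 0.03 w 85.4
 jig axes in tool x,y: [-0.985  0.171 -0.   ] [ 0.171  0.985 -0.001] turn [-1.000e-03  1.000e-03  1.399e+00]
 go (10, -140, 150) shift cm [-57.06 -44.23   8.13]
```

```bash
python3 -m inch '[[[-5,-3.5,0,0,0,0.12,0],[-9,-7,0,0,0,0.24,0],[-13,-10,0,0,0,0.36,0],[-17,-13,0,0,0,0.48,0],[-21,-16,0,0,0,0.6,0],[-25,-19,0,0,0,0.72,0],[-28,-22,0,0,0,0.84,0],[-31,-24,0,0,0,0.9,0]]]' 20; python3 -c "
from h import *
go(10,-140,150)"
```

```text
t: 0.77
position: [367.5, 146.7, 231.3]
ee_rot: [[-0.204, 0.979, 0.0], [0.979, 0.204, -0.0], [-0.0, 0.0, -1.0]]
ft_force: [0.8, -0.3, -0.1]
width: -0.5
finger_force: 0.0
t0.77 local -251.2 145.7 z 231.3 f loc 0.85 -0.03 -0.15 w -0.5
 jig axes in tool x,y: [-0.473  0.881  0.   ] [0.881 0.473 0.   ] turn [ 0.    -0.     0.493]
 go (10, -140, 150) shift cm [-37.53   9.5    8.13]
```

```bash
python3 -m inch '[[[-5,1.2,0,0,0,0.1,0],[-10,2.4,0,0,0,0.2,0],[-15,3.7,0,0,0,0.3,0],[-20,5,0,0,0,0.4,0],[-25,6.3,1,0,0,0.49,0],[-30,7.6,2,0,0,0.49,0],[-34,8.6,3,0,0,0.49,0],[-37.5,9.5,4,0,0,0.49,0]]]'; python3 -c "
from h import *
go(10,-140,53)"
```

```text
t: 1.43
position: [514.7, -150.1, 203.3]
ee_rot: [[0.275, 0.961, 0.0], [0.961, -0.275, 0.0], [0.0, 0.0, -1.0]]
ft_force: [0.6, 0.3, -0.3]
width: -0.1
finger_force: 0.0
t1.43 local -25.9 -97.2 z 203.3 f loc 0.49 0.46 -0.27 w -0.1
 jig axes in tool x,y: [-0.009  1.     0.   ] [1.    0.009 0.   ] turn [ 0.    -0.     0.009]
 go (10, -140, 53) shift cm [-4.31  3.55 15.03]
```

```bash
python3 -m inch '[[[-2,1.8,1,0,0,0.009,0],[-4.3,3.5,3,0,0,0.009,0],[-4.3,3.55,6,0,0,0.009,0],[-4.3,3.55,9,0,0,0.009,0],[-4.3,3.55,12,0,0,0.009,0],[-4.3,3.55,14,0,0,0.009,0],[-4.3,3.55,15,0,0,0.009,0],[-4.3,3.55,15,0,0,0.009,0]]]'
python3 - <<'E'
from h import *
go(10,-120,53)
for n,s in(("scene",(330,90,150,130)),):
    p,d=eyes.capture(n);cv2.imwrite("pics/s1.png",cv2.resize(p[100:240,280:440],None,fx=4,fy=4,interpolation=cv2.INTER_CUBIC))
E
```

```text
t: 2.1
position: [535.1, -198.4, 51.6]
ee_rot: [[0.283, 0.959, -0.004], [0.959, -0.283, 0.001], [0.0, -0.004, -1.0]]
ft_force: [-0.4, 0.7, 0.3]
width: 0.1
finger_force: 0.0
t2.10 local 7.3 -137.7 z 51.6 f loc -0.57 0.51 0.28 w 0.1
 jig axes in tool x,y: [-0.     1.    -0.004] [1. 0. 0.] turn [-0.004 -0.     0.   ]
 go (10, -120, 53) shift cm [ 1.77  0.27 -0.14]
```

View pics/s1.png

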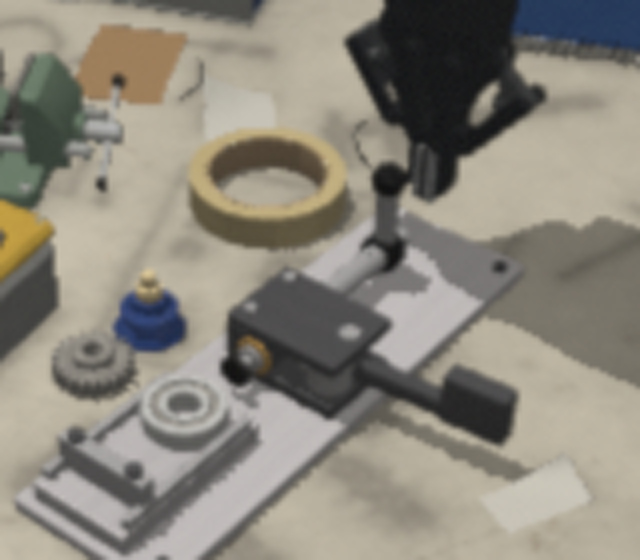

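The picture shows the shut fingers (430,175) just behind the knob (388,180), with nothing else near. I'll approach and feel for contact.

```bash
python3 -m inch '[[[0.3,0.05,-0.1,0,0,0,0],[0.6,0.1,-0.1,0,0,0,0],[0.9,0.15,-0.1,0,0,0,0],[1.2,0.2,-0.1,0,0,0,0],[1.4,0.2,-0.1,0,0,0,0],[1.5,0.2,-0.1,0,0,0,0],[1.6,0.2,-0.1,0,0,0,0],[1.6,0.2,-0.1,0,0,0,0]]]' >/dev/null; python3 -c "
from h import *
status()"; python3 -m inch '[[[0.05,0,0,0,0,0,0],[0.1,0,0,0,0,0,0],[0.15,0,0,0,0,0,0],[0.2,0,0,0,0,0,0],[0.25,0,0,0,0,0,0],[0.3,0,0,0,0,0,0],[0.35,0,0,0,0,0,0],[0.4,0,0,0,0,0,0]]]'>/dev/null; python3 -c "
from h import *
status()"
```

```text
t2.82 local 10.8 -121.6 z 54.7 f loc -0.39 -0.43 -0.68 w 0.3
 jig axes in tool x,y: [-0.  1. -0.] [ 1.  0. -0.] turn [-0.  0.  0.]
t3.48 local 10.9 -118.8 z 54.7 f loc 0.06 -9.47 -0.63 w 0.1
 jig axes in tool x,y: [ 0.  1. -0.] [ 1.    -0.    -0.002] turn [-0.     0.002 -0.   ]
```

```bash
S='from h import *
status()'; python3 -m inch '[[[0.15,0,0,0,0,0,0],[0.3,0,0,0,0,0,0],[0.45,0,0,0,0,0,0],[0.6,0,0,0,0,0,0],[0.75,0,0,0,0,0,0],[0.9,0,0,0,0,0,0],[1.05,0,0,0,0,0,0],[1.2,0,0,0,0,0,0]]]'>/dev/null; python3 -c "$S";  python3 -m inch '[[[0.15,0,0,0,0,0,0],[0.3,0,0,0,0,0,0],[0.45,0,0,0,0,0,0],[0.6,0,0,0,0,0,0],[0.75,0,0,0,0,0,0],[0.9,0,0,0,0,0,0],[1.05,0,0,0,0,0,0],[1.2,0,0,0,0,0,0]]]'>/dev/null; python3 -c "$S"; python3 -m inch '[[[0.1,0,0,0,0,0,0],[0.2,0,0,0,0,0,0],[0.3,0,0,0,0,0,0],[0.4,0,0,0,0,0,0],[0.5,0,0,0,0,0,0],[0.6,0,0,0,0,0,0],[0.7,0,0,0,0,0,0],[0.8,0,0,0,0,0,0]]]'>/dev/null; python3 -c "$S"
```

```text
t4.15 local 10.9 -106.8 z 54.7 f loc -0.38 -9.51 -0.76 w -0.1
 jig axes in tool x,y: [0.001 1.    0.   ] [ 1.    -0.001 -0.002] turn [ 0.     0.002 -0.001]
t4.82 local 10.9 -94.9 z 54.7 f loc -0.62 -9.56 -0.44 w 0.1
 jig axes in tool x,y: [ 0.001  1.    -0.   ] [ 1.    -0.001 -0.002] turn [-0.     0.002 -0.001]
t5.48 local 10.9 -86.9 z 54.7 f loc -0.78 -10.46 0.79 w 0.0
 jig axes in tool x,y: [ 0.001  1.    -0.   ] [ 1.    -0.001 -0.002] turn [-0.     0.002 -0.001]
```

```bash
S='from h import *
status()'; python3 -m inch '[[[0.1,0,0,0,0,0,0],[0.2,0,0,0,0,0,0],[0.3,0,0,0,0,0,0],[0.4,0,0,0,0,0,0],[0.5,0,0,0,0,0,0],[0.6,0,0,0,0,0,0],[0.7,0,0,0,0,0,0],[0.8,0,0,0,0,0,0]]]'>/dev/null; python3 -c "$S";  python3 -m inch '[[[0.05,0,0,0,0,0,0],[0.1,0,0,0,0,0,0],[0.15,0,0,0,0,0,0],[0.2,0,0,0,0,0,0],[0.25,0,0,0,0,0,0],[0.3,0,0,0,0,0,0],[0.35,0,0,0,0,0,0],[0.4,0,0,0,0,0,0]]]'>/dev/null; python3 -c "$S"
python3 - <<'E'
from h import *
d=cv2.medianBlur(eyes.capture('top')[1],3);W=cloud('top',d);z=W[...,2];D=W[...,:2]-G['o'];lx=D@G['x'];ly=D@G['y']
m=(z>33)&(z<41)&(ly>75)&(ly<146)&(lx>-14)&(lx<34)
print('bearing',np.percentile(ly[m],[2,98]),lx[m].mean())
E
```

```text
t6.15 local 10.8 -78.9 z 54.7 f loc -0.39 -9.4 0.67 w -0.2
 jig axes in tool x,y: [ 0.001  1.    -0.   ] [ 1.    -0.001 -0.002] turn [-0.     0.002 -0.001]
t6.82 local 10.8 -74.9 z 54.7 f loc -0.44 -9.21 1.07 w -0.0
 jig axes in tool x,y: [ 0.001  1.    -0.   ] [ 1.    -0.001 -0.002] turn [-0.     0.002 -0.001]
bearing [ 77.07019394 137.38943365] 8.817538164438385
```

```bash
cat > s.py <<'E'
from h import *
F=[]
for i in range(3):
    eyes.capture('top');o=monitor.get_obs();F.append(o['ft_force'][:2]@G['y'])
print('t%.2f'%o['t'],'ly',((o['position'][:2]-G['o'])@G['y']).round(2),np.round(F,2),'mean',np.mean(F).round(2))
E
python3 -m inch '[[[0.05,0,0,0,0,0,0],[0.1,0,0,0,0,0,0],[0.15,0,0,0,0,0,0],[0.2,0,0,0,0,0,0],[0.25,0,0,0,0,0,0],[0.3,0,0,0,0,0,0],[0.3,0,0,0,0,0,0],[0.3,0,0,0,0,0,0]]]'>/dev/null; python3 s.py
python3 -m inch '[[[0.03,0,0,0,0,0,0],[0.06,0,0,0,0,0,0],[0.09,0,0,0,0,0,0],[0.12,0,0,0,0,0,0],[0.15,0,0,0,0,0,0],[0.15,0,0,0,0,0,0],[0.15,0,0,0,0,0,0],[0.15,0,0,0,0,0,0]]]'>/dev/null; python3 s.py
python3 -m inch '[[[0.03,0,0,0,0,0,0],[0.06,0,0,0,0,0,0],[0.09,0,0,0,0,0,0],[0.12,0,0,0,0,0,0],[0.15,0,0,0,0,0,0],[0.15,0,0,0,0,0,0],[0.15,0,0,0,0,0,0],[0.15,0,0,0,0,0,0]]]'>/dev/null; python3 s.py
```

```text
t7.68 ly -71.84 [-8.79 -9.15 -9.32] mean -9.08
t8.50 ly -70.37 [-8.55 -9.26 -9.07] mean -8.96
t9.32 ly -68.88 [-9.5  -8.48 -9.61] mean -9.2
```

```bash
python3 -m inch '[[[0.03,0,0,0,0,0,0],[0.06,0,0,0,0,0,0],[0.09,0,0,0,0,0,0],[0.12,0,0,0,0,0,0],[0.15,0,0,0,0,0,0],[0.15,0,0,0,0,0,0],[0.15,0,0,0,0,0,0],[0.15,0,0,0,0,0,0]]]'>/dev/null; python3 s.py
python3 -m inch '[[[0.03,0,0,0,0,0,0],[0.06,0,0,0,0,0,0],[0.09,0,0,0,0,0,0],[0.12,0,0,0,0,0,0],[0.15,0,0,0,0,0,0],[0.15,0,0,0,0,0,0],[0.15,0,0,0,0,0,0],[0.15,0,0,0,0,0,0]]]'>/dev/null; python3 s.py
```

```text
t10.13 ly -67.36 [-8.63 -9.41 -9.92] mean -9.32
t10.95 ly -65.95 [-9.02 -8.32 -9.99] mean -9.11
```

```bash
python3 -m inch '[[[0.03,0,0,0,0,0,0],[0.06,0,0,0,0,0,0],[0.09,0,0,0,0,0,0],[0.1,0,0,0,0,0,0],[0.1,0,0,0,0,0,0],[0.1,0,0,0,0,0,0],[0.1,0,0,0,0,0,0],[0.1,0,0,0,0,0,0]]]'>/dev/null; python3 s.py
```

```text
t11.77 ly -65.06 [-10.45 -10.92 -10.11] mean -10.49
```

```bash
python3 -m inch '[[[0.03,0,0,0,0,0,0],[0.06,0,0,0,0,0,0],[0.09,0,0,0,0,0,0],[0.1,0,0,0,0,0,0],[0.1,0,0,0,0,0,0],[0.1,0,0,0,0,0,0],[0.1,0,0,0,0,0,0],[0.1,0,0,0,0,0,0]]]'>/dev/null; python3 s.py
python3 -m inch '[[[0.03,0,0,0,0,0,0],[0.06,0,0,0,0,0,0],[0.09,0,0,0,0,0,0],[0.1,0,0,0,0,0,0],[0.1,0,0,0,0,0,0],[0.1,0,0,0,0,0,0],[0.1,0,0,0,0,0,0],[0.1,0,0,0,0,0,0]]]'>/dev/null; python3 s.py
```

```text
t12.58 ly -64.17 [-11.79 -11.08 -11.85] mean -11.57
t13.40 ly -63.29 [-12.1  -12.18 -11.23] mean -11.84
```

```bash
python3 -m inch '[[[0.03,0,0,0,0,0,0],[0.06,0,0,0,0,0,0],[0.09,0,0,0,0,0,0],[0.1,0,0,0,0,0,0],[0.1,0,0,0,0,0,0],[0.1,0,0,0,0,0,0],[0.1,0,0,0,0,0,0],[0.1,0,0,0,0,0,0]]]'>/dev/null; python3 s.py
python3 -m inch '[[[0.03,0,0,0,0,0,0],[0.06,0,0,0,0,0,0],[0.09,0,0,0,0,0,0],[0.1,0,0,0,0,0,0],[0.1,0,0,0,0,0,0],[0.1,0,0,0,0,0,0],[0.1,0,0,0,0,0,0],[0.1,0,0,0,0,0,0]]]'>/dev/null; python3 s.py
```

```text
t14.22 ly -62.36 [-12.95 -13.36 -12.29] mean -12.86
t15.03 ly -61.49 [-13.64 -14.23 -15.17] mean -14.35
```

```bash
python3 -m inch '[[[-0.2,0,0,0,0,0,0],[-0.6,0,0,0,0,0,0],[-1.5,0,0,0,0,0,0],[-2.5,0,0,0,0,0,0],[-3,0,0,0,0,0,0],[-3,0,-2,0,0,0,0],[-3,0,-5,0,0,0,0],[-3,0,-7.5,0,0,0,0]]]'>/dev/null
python3 - <<'E'
from h import *
go(-112,-60,32)
p,d=eyes.capture('top');d=cv2.medianBlur(d,3);W=cloud('top',d);z=W[...,2];D=W[...,:2]-G['o'];lx=D@G['x'];ly=D@G['y']
def s(n,m):print(n,m.sum(),np.percentile(lx[m],[2,50,98]).round(1),np.percentile(ly[m],[2,50,98]).round(1))
s('lever',(lx<-75)&(lx>-125)&(z>45)&(z<62)&(abs(ly)<40));s('bearing',(z>33)&(z<41)&(ly>85)&(ly<146)&(lx>-14)&(lx<34))
cv2.imwrite('pics/t2.png',cv2.resize(p[170:300,270:450],None,fx=4,fy=4,interpolation=cv2.INTER_CUBIC))
E
```

```text
t15.70 local 10.5 -90.5 z 130.9 f loc 0.45 -0.16 0.86 w 0.2
 jig axes in tool x,y: [ 0.     1.    -0.001] [ 1. -0.  0.] turn [-0.001 -0.    -0.   ]
 go (-112, -60, 32) shift cm [  3.05 -12.24   9.89]
lever 111 [-124.1 -109.8  -94.5] [-14.5  -7.    0.3]
bearing 338 [-12.2   8.6  29.6] [ 87.8 120.5 144.3]
```

View pics/t2.png

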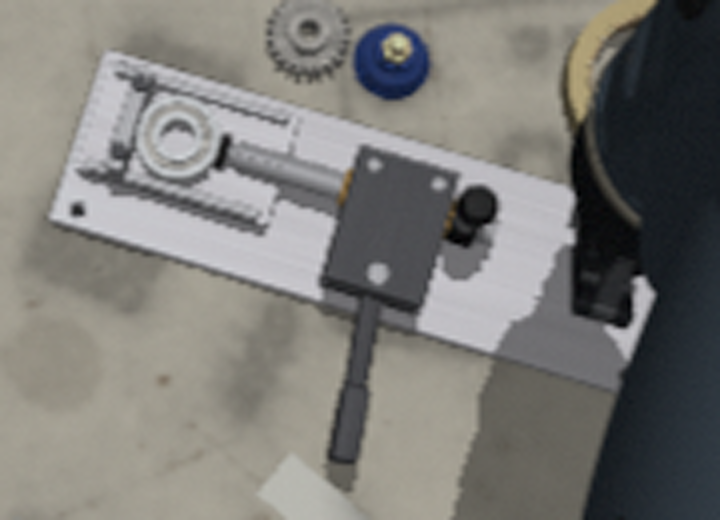

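The bearing (178,138) now sits against the fence with the foot (222,152) on it, and the lever is still open. Next I go behind the lever handle.

```bash
python3 -m inch '[[[0,-3,0,0,0,0,0],[0,-6,0,0,0,0,0],[1,-9,0,0,0,0,0],[2,-12.2,2,0,0,0,0],[3,-12.2,5,0,0,0,0],[3,-12.2,8,0,0,0,0],[3,-12.2,9.9,0,0,0,0],[3,-12.2,9.9,0,0,0,0]]]'>/dev/null
python3 - <<'E'
from h import *
go(-112,-30,32)
# pusher path: contact-side offset 7.5+~14 behind lever line at radius 78
for a in np.arange(.2,1.9,.15):
    b=np.deg2rad(16)-a; u=np.array([-np.cos(b),-np.sin(b)]);n=np.array([np.sin(b),-np.cos(b)])
    off=7.5+11*abs(n[1])+14.5*abs(n[0])
    print(a.round(2),(np.array([-34,0])+78*u+n*off).round(0))
E
```

```text
t16.42 local -113.7 -60.3 z 27.7 f loc -1.85 0.45 -1.16 w -0.2
 jig axes in tool x,y: [-0.     1.    -0.005] [ 1.  0. -0.] turn [-0.005  0.     0.   ]
 go (-112, -30, 32) shift cm [ 3.03  0.17 -0.44]
0.2 [-110.  -26.]
0.35 [-113.  -14.]
0.5 [-115.   -4.]
0.65 [-115.    7.]
0.8 [-114.   18.]
0.95 [-111.   29.]
1.1 [-106.   40.]
1.25 [-99.  50.]
1.4 [-91.  59.]
1.55 [-81.  67.]
1.7 [-69.  74.]
1.85 [-56.  78.]
```

```bash
S='from h import *
status()'
python3 -m inch '[[[0.8,0.1,0,0,0,0,0],[1.6,0.1,0,0,0,0,0],[2.3,0.1,0,0,0,0,0],[2.9,0.1,0,0,0,0,0],[3.3,0.1,0,0,0,0,0],[3.7,0.1,0,0,0,0,0],[4.1,0.1,0,0,0,0,0],[4.5,0.1,0,0,0,0,0]]]'>/dev/null; python3 -c "$S"
python3 -m inch '[[[0.2,0,0,0,0,0,0],[0.4,-0.1,0,0,0,0,0],[0.6,-0.1,0,0,0,0,0],[0.8,-0.2,0,0,0,0,0],[1.0,-0.2,0,0,0,0,0],[1.2,-0.2,0,0,0,0,0],[1.4,-0.2,0,0,0,0,0],[1.6,-0.2,0,0,0,0,0]]]'>/dev/null; python3 -c "$S"
```

```text
t17.08 local -110.1 -14.5 z 30.8 f loc -0.28 -0.63 0.33 w 0.4
 jig axes in tool x,y: [-0.  1.  0.] [ 1.  0. -0.] turn [0. 0. 0.]
t17.75 local -112.0 1.1 z 30.8 f loc 1.45 -4.48 0.11 w -0.1
 jig axes in tool x,y: [0. 1. 0.] [ 1. -0. -0.] turn [ 0.  0. -0.]
```

```bash
S='from h import *
status()'
python3 -m inch '[[[0.3,0,0,0,0,0,0],[0.6,0,0,0,0,0,0],[0.9,0,0,0,0,0,0],[1.2,0,0,0,0,0,0],[1.5,0,0,0,0,0,0],[1.8,0,0,0,0,0,0],[2.1,0,0,0,0,0,0],[2.4,0.1,0,0,0,0,0]]]'>/dev/null; python3 -c "$S"
python3 -m inch '[[[0.3,0.1,0,0,0,0,0],[0.6,0.2,0,0,0,0,0],[0.8,0.3,0,0,0,0,0],[1.1,0.4,0,0,0,0,0],[1.3,0.5,0,0,0,0,0],[1.5,0.6,0,0,0,0,0],[1.7,0.8,0,0,0,0,0],[1.9,0.9,0,0,0,0,0]]]'>/dev/null; python3 -c "$S"
```

```text
t18.42 local -111.4 24.6 z 30.6 f loc 0.3 -8.48 1.54 w 0.1
 jig axes in tool x,y: [ 0.  1. -0.] [ 1.    -0.    -0.002] turn [-0.     0.002 -0.   ]
t19.08 local -102.7 43.7 z 30.4 f loc -1.3 -8.4 1.65 w 0.0
 jig axes in tool x,y: [ 0.     1.    -0.001] [ 1.    -0.    -0.001] turn [-0.001  0.001 -0.   ]
```

```bash
S='from h import *
status()'
python3 -m inch '[[[0.2,0.15,0,0,0,0,0],[0.4,0.3,0,0,0,0,0],[0.6,0.45,0,0,0,0,0],[0.8,0.6,0,0,0,0,0],[1.0,0.75,0,0,0,0,0],[1.2,0.9,0,0,0,0,0],[1.35,1.05,0,0,0,0,0],[1.5,1.2,0,0,0,0,0]]]'>/dev/null; python3 -c "$S"
python3 -m inch '[[[0.1,0.2,0,0,0,0,0],[0.25,0.4,0,0,0,0,0],[0.4,0.6,0,0,0,0,0],[0.5,0.8,0,0,0,0,0],[0.6,1.0,0,0,0,0,0],[0.7,1.15,0,0,0,0,0],[0.75,1.3,0,0,0,0,0],[0.8,1.4,0,0,0,0,0]]]'>/dev/null; python3 -c "$S"
```

```text
t19.75 local -90.6 59.1 z 30.4 f loc -1.61 -3.53 0.17 w -0.1
 jig axes in tool x,y: [-0.     1.    -0.001] [ 1.  0. -0.] turn [-0.001  0.     0.   ]
t20.42 local -75.7 67.4 z 30.9 f loc 0.79 -0.21 0.4 w -0.2
 jig axes in tool x,y: [-0.  1.  0.] [1. 0. 0.] turn [ 0. -0.  0.]
```

```bash
python3 -m inch '[[[0,-1,0,0,0,0,0],[0,-2.5,0,0,0,0,0],[0,-5,0,0,0,0,0],[0,-7,-1,0,0,0,0],[0,-9,-4,0,0,0,0],[0,-12,-8,0,0,0,0],[0,-14,-12,0,0,0,0],[0,-14,-12,0,0,0,0]]]'
python3 - <<'E'
from h import *
p,d=eyes.capture('top');d=cv2.medianBlur(d,3);W=cloud('top',d);z=W[...,2];D=W[...,:2]-G['o'];lx=D@G['x'];ly=D@G['y']
m=(lx<-20)&(lx>-75)&(z>45)&(z<62)&(ly>45)&(ly<120)
print('lever',m.sum(),np.percentile(lx[m],[2,50,98]).round(1),np.percentile(ly[m],[2,50,98]).round(1))
cv2.imwrite('pics/t3.png',cv2.resize(p[160:300,270:450],None,fx=4,fy=4,interpolation=cv2.INTER_CUBIC))
E
```

```text
t: 21.08
position: [378.2, 62.2, 155.2]
ee_rot: [[0.282, 0.959, 0.005], [0.959, -0.282, 0.001], [0.002, 0.004, -1.0]]
ft_force: [1.7, 0.6, 0.5]
width: -0.1
finger_force: 0.0
lever 137 [-41.3 -34.8 -26.9] [61.7 80.3 99.3]
```

View pics/t3.png

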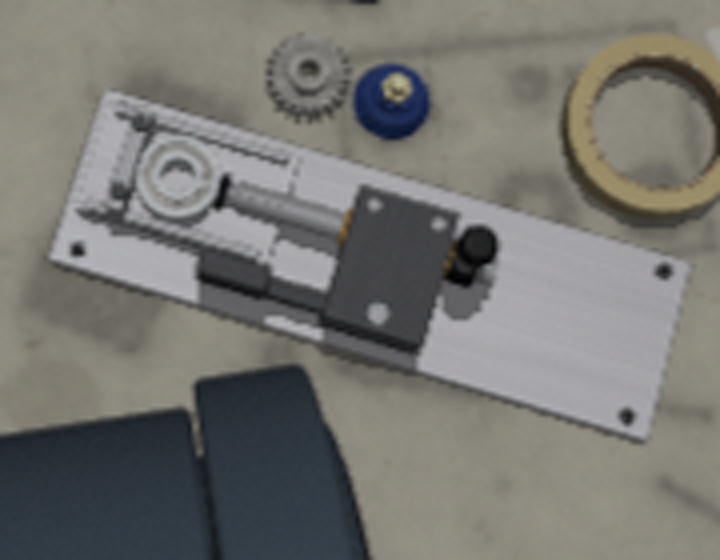

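The lever handle (235,272) lies along local +y: its centreline is at x = -34.8 and it spans y 62–99, so it is closed. The bearing (178,175) is home with the foot (222,190) on it, and the arm is clear of everything. I'm handing in.

```bash
python3 -c "
from rig import robot
print(robot.hand_in())"
```

```text
the job is handed in; nothing more can be done
None
```

The job is handed in at about 21 s: the bearing is home against the fence, pressed with about 5 N by feel before clamping, the cam lever is closed, and the gear, suction cup and tape were left alone; the hand-in gave no verdict.

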